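Box the croissant and hold the lid down on its seal for clipping

TASK

Lay the croissant from the small black slate flat in the white pastry box beside the one already there, lower the wooden lid on (do not drop it) so that its plug sits in the mouth, then press the lid straight down onto the rubber seal with a steady, even push of about 12 newtons, without ever forcing it, so that I can snap the two side clips. Finish while you are still pressing: do not let go of the lid. Leave the sugar shaker, mug, glass, honey jar and jam cups standing where they are.

Things in the scene. Friction and masses are not known exactly. Their poses are not given: they have to be found in the camera images.
- box: Open white enamelled pastry box with a blue rim, fixed to the worktop; origin at the centre of its underside, z up. Outside 198 (x) x 158 (y) mm, rim flange 216 x 176; inside and mouth 190 (x) x 150 (y) mm, straight walls. Inner floor 8 mm, rim top 68 mm above the origin. A toggle clip hangs open on each long side (+y, -y), reaching 20 mm out from the wall below the rim.
- box_seat (a point): Centre of the mouth at the top of the untouched seal, 76 mm above the box's origin; axes as the box. The grey rubber seal, 8 mm high, lies all round on the rim (strips centred 101 mm off along x, 81 mm along y). It springs: about 1 mm down per 3 N on the whole seal, fully squeezed at 8 mm; pushed off centre, it gives more on that side.
- lid: Loose wooden lid, 0.22 to 0.35 kg, lying right way up on the worktop; origin at the centre of its underside (bottom of the plug), z up. Plug 176 x 136 mm to 7 mm up, 184 (x) x 144 (y) to 14 mm: 3 mm play a side in the mouth. Plate 210 (x) x 170 (y), 14 to 24 mm up; its underside meets the untouched seal when the lid's origin is 62 mm above the box's. Fits also half a turn round.
- lid_grip (a point): Middle of the lid's dark wooden bar handle, 50 mm above the lid's origin; axes as the lid. The bar runs along y: 100 mm long, 16 mm thick (x), 20 mm high (40 to 60 mm above the lid's origin, 16 mm clear of the plate), on two posts 68 mm apart.
- croissant: The loose croissant that starts on the slate: about 58 (x) x 127 (y) x 39 mm high, long axis y; origin at the centre of its underside. About 0.06 kg.
- boxed_croissant: The croissant already in the box: about 59 (x) x 119 (y) x 39 mm high, long axis y, lying across the far (+x) half of the box; origin at the centre of its underside. It stays in the box.
- slate: Small flat black serving slate, 170 (x) x 200 (y) mm, 8 mm thick, loose, 0.7 kg; origin at the centre of its underside. The croissant starts lying on it.
- shaker: Glass sugar shaker with a grey cap, 44 mm across, 90 mm high, bystander; origin at the centre of its underside.
- mug: White mug with dots, 93 mm high, bystander; origin at the centre of its underside.
- glass: Drinking glass, 78 mm across, 86 mm high, bystander; origin at the centre of its underside.
- honey_jar: Jar with a black lid, 63 mm across, 94 mm high, bystander; origin at the centre of its underside.
- jam_cup: Portion cup of jam with an orange foil top, 64 x 58 x 27 mm, bystander; origin at the centre of its underside.
- jam_cup2: Portion cup of jam with a red foil top, 64 x 58 x 27 mm, bystander; origin at the centre of its underside.

How it is judged (in metres and radians):
On the way, in this order (a step that is already met when the one before it is completed fails the run):
1. the croissant lies in the box, let go (x of croissant in the frame of box between -0.085 and 0.085 m and y of croissant in the frame of box between -0.065 and 0.065 m and z of croissant in the frame of box below 0.03 m and contact force between each of the arm, the fingers and croissant below 0.1 N and angle between croissant's own z axis and vertical below 0.4 rad), for 0.2 s.
2. the lid lies on the seal, its plug in the mouth of the box (horizontal distance between lid and box below 0.008 m and z of lid in the frame of box below 0.064 m and angle between the x axis of lid and the x axis of box, either way round below 0.08 rad and contact force between lid and box above 0.5 N), for 0.2 s.
At the end, for the whole second after the job is handed in: Both croissants lie in the box, tilted under 0.4 rad; the lid is on within 8 mm and 0.08 rad, level within 0.035 rad, at rest; the fingers press it so that the seal carries 9 to 21 N (push plus the lid's weight, about 3 N) and is squeezed 1.5 to 8 mm (contact force between lid and box between 9 and 21 N and contact force between the fingers and lid above 3 N and horizontal distance between lid and box below 0.008 m and z of lid in the frame of box between 0.0535 and 0.0605 m and angle between the x axis of lid and the x axis of box, either way round below 0.08 rad and angle between the z axis of lid and the z axis of box, either way round below 0.035 rad and angle between lid's own z axis and vertical below 0.1 rad and linear speed of lid below 0.01 m/s and x of croissant in the frame of box between -0.085 and 0.085 m and y of croissant in the frame of box between -0.065 and 0.065 m and z of each of croissant, boxed_croissant in the frame of box below 0.03 m and x of boxed_croissant in the frame of box between -0.085 and 0.085 m and y of boxed_croissant in the frame of box between -0.065 and 0.065 m and angle between each of croissant, boxed_croissant's own z axis and vertical below 0.4 rad); the arm keeps its last pose, push and grip.
It fails at once if the lid is dropped: let go in the air over the box, more than about 1 cm above its seat (horizontal distance between lid and box below 0.1 m and z of lid in the frame of box above 0.073 m and contact force between the fingers and lid below 0.05 N and contact force between lid and box below 0.05 N).
It fails at once if the lid is dropped, slammed or forced onto the box (over 35 N) (contact force between lid and box above 35 N).
It fails at once if a bystander is moved by more than 3 cm (distance of any of shaker, mug, glass, honey_jar, jam_cup, jam_cup2 from where it was at the start of the episode above 0.03 m).
It also fails if it takes over 67 s, if anything falls off the work surface, if the arm or the gripper's body presses on something with over 40 N, if the wrist force passes 120 N, or if a joint passes its speed limit or range.

ROBOT

A 6-joint arm with a two-finger parallel gripper is mounted at the origin on a cart in front of the work surface, level with it; the furniture and walls round the work are solid. World frame = base frame: x ahead of the robot, y to its left, z up, the work surface at z = 0. Lengths are in m, angles in degrees, forces in N, time in s.
With the tool pointing down it reaches from about 0.375 to 0.9 m from the base axis. Payload 3.1 kg.
Tool frame: the origin (TCP) lies at the very end of the fingers, on their centre line; the grasp point (between the pads) lies 19 mm behind it (bot.hold_point_z is the z of the grasp point in the tool frame, in m); z points along the fingers, y is the line along which they close (so a half turn about z gives the same grasp; the last joint's range is limited). The gripper opens to 87 mm and grips with 3 to 60 N. Pads are 19 mm wide; open, the fingers measure 117 mm over their backs; the gripper's body (75 mm by 190 mm) begins 51 mm behind the grasp point.
Start: joints at [-75.201, 30.224, 82.088, -0, 67.689, -10.227], TCP at [0.264, -0.566, 0.223] pointing down, gripper open.
Joint ranges: [-176.69, 176.69], [-43.24, 126.21], [12.49, 139.97], [-82, 262], [0, 151.66], [-163.58, 163.58]. Speed limits (degrees/s): [159.86, 159.86, 180, 180, 180, 180].

INTERFACE

Orientations are given as a 3x3 rotation matrix whose columns are the frame's x, y, z axes.
In Python, from rig import bot, capture, camera_model gives the robot as it stands.
- The arm moves only by the tool apply_moves, never from a script. Its argument "plan" is text: rows parted by semicolons, each of 6 numbers parted by spaces: the shift along the tool's x, y, z in units of 0.05 m (1.0 is 0.05 m), then the turn, a rotation vector about the tool's x, y, z in units of 360 degrees (1.0 is 360 degrees). In form: dx dy dz ax ay az; .... A call has 1 to 10 rows; each row shifts and turns the commanded pose from where the row before left it, along the tool's axes as they then stand; what a row does not reach is not made up. A row lasts 1/12 s, in which the tool goes at most 41.7 mm and 7.16 degrees, less where a joint would pass 70% of its speed; a pose out of reach is approached as far as the arm can. A call with a number of a shift or a turn outside -1 to 1 is refused whole. A call with a gripper value outside its range is refused whole. "gripper" is the gripper command: -1 is shut, 1 is fully open, values between are in proportion, set as the call begins (left out, the last holds). The fingers move at their own pace and stop on an object; the grip force is fixed at half the most. Time passes only in rows, so rows that do not move let the fingers close. It gives the time, the measured TCP pose, the force, the opening and the grip force at its end, in the units of the state.
- bot.read_state(): the state, without advancing time (a new reading comes with each control period).
- capture(name): name is "scene" or "side" or "wrist"; returns the picture (384x512x3 uint8, red, green, blue); there is no depth.
- camera_model(name): a dict with "vertical_fov" (degrees; the focal length in pixels is half the picture's height over the tangent of half this angle, whatever the lens; pixels are square), "cx", "cy" (the principal point, pixels), "position" and "rotation" of the camera in the world; the wrist camera has in their place "hand_eye" (4x4, takes a point from camera to tool coordinates, whose origin is the TCP and whose axes are the flange's). Camera axes: x right, y down, z forward; pixel columns grow to the right and rows downward; lengths in m; the calibration is good to about 2 mm. A picture is of the moment at which its call begins: read the wrist's pose just before it. camera_model takes no time and is no camera call.
- bot.hand_in(): hands the job in; it is judged then, once.
The state is a dict: "time_s": time; "joint_positions": joint angles; "qvel": joint speeds; "tau": joint torques, N m; "position": TCP position; "tcp_rot": TCP orientation; "force": force on the tool from outside, world axes, zero at the start; "moment": the same for the moment, N m; "opening": opening from 0.0 (shut) to 1.0 (fully open); "grasp_force": force on a finger pad.
Only numpy, scipy, OpenCV 4.12 (cv2) and the standard library are available. Lean on these libraries where they do the work, as an engineer would, in place of code of your own. Each camera call takes 0.05 s, during which the arm holds its last target. There are 200 camera calls.

## Working session

There is one attempt and no reset: what is moved stays moved. The work goes in short steps, Python scripts to look and compute and a tool call to move; the robot and the scene stay as the last step left them, time stands still between calls to the robot, and variables do not carry over. Pictures are saved under pics/ and viewed, at most 10 in all, crops included, and the job is handed in when it is done.

Besides the shell and the picture viewer there is one more tool, called after ">>>" as name(argument=value, ...) on one line, values as JSON. apply_moves: Moves the arm, as the interface text tells. Its arguments: {"type":"object","properties":{"plan":{"type":"string"},"gripper":{"type":"number"}},"required":["plan"]}

```bash
ls; mkdir -p pics
python3 - <<'E'
from rig import bot,capture,camera_model
import cv2
for n in("scene","side","wrist"):
    im=capture(n); cv2.imwrite(f"pics/{n}0.png",im[:,:,::-1]); print(n,camera_model(n))
print(bot.read_state(), bot.hold_point_z)
E
```

```text
pics
scene {'vertical_fov': 45.91399401306621, 'cx': 257.1716222914129, 'cy': 196.20062015869803, 'position': array([-0.03002536, -0.87696258,  1.03390446]), 'rotation': array([[ 0.8240958 , -0.36665829,  0.43177287],
       [-0.56618204, -0.50971451,  0.64778779],
       [-0.01743587, -0.77830124, -0.62764892]])}
side {'vertical_fov': 57.0847490825219, 'cx': 260.62240206018527, 'cy': 191.6182018272879, 'position': array([0.55967562, 0.9619795 , 0.83724049]), 'rotation': array([[-0.99599092, -0.0617332 ,  0.06473874],
       [-0.0894008 ,  0.66187513, -0.74426394],
       [ 0.00309683, -0.74706782, -0.66474062]])}
wrist {'vertical_fov': 66.67566878342383, 'cx': 251.54104331916204, 'cy': 193.7669352092113, 'hand_eye': array([[-4.17922724e-04, -9.70513432e-01, -2.41046682e-01,
         6.47243841e-02],
       [ 9.99999876e-01, -4.70433100e-04,  1.60296628e-04,
         3.65776390e-04],
       [-2.68966368e-04, -2.41046585e-01,  9.70513509e-01,
        -1.61766506e-01],
       [ 0.00000000e+00,  0.00000000e+00,  0.00000000e+00,
         1.00000000e+00]])}
{'time_s': 0.15, 'joint_positions': array([-7.52015000e+01,  3.02672416e+01,  8.21388442e+01,  4.23585531e-04,
        6.76897849e+01, -1.02254926e+01]), 'qvel': array([ 0.01987167, -0.08266796, -0.17610605, -0.09311092,  0.0574833 ,
       -0.01600596]), 'tau': array([ 4.89889553e-04, -4.40430307e+01, -1.76842296e+01,  6.35078433e-02,
        5.52405242e-02, -8.40126108e-05]), 'position': array([ 0.26427559, -0.56576324,  0.22179473]), 'tcp_rot': array([[ 9.06131990e-01,  4.22994847e-01, -4.20771227e-04],
       [ 4.22994947e-01, -9.06130593e-01,  1.61950158e-03],
       [ 3.03767143e-04, -1.64546630e-03, -9.99998600e-01]]), 'force': array([1.02753418, 0.68969334, 0.36001889]), 'moment': array([-0.00228564,  0.02245858, -0.0167495 ]), 'grasp_force': 0.0, 'opening': 1.0018376854292896} -0.0187
```

View pics/scene0.png

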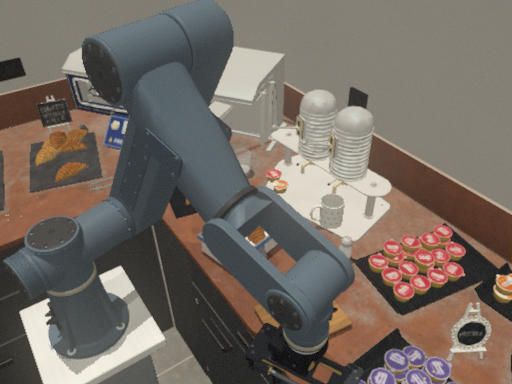

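View pics/side0.png

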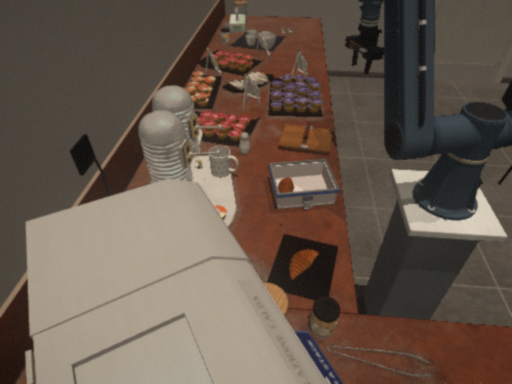

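The side view shows the lid at about (305,138), the white box at (305,185), and the slate with its croissant at (303,262). The honey jar is at (325,315), the shaker at (244,145) and the mug at (222,162). The scene view is mostly blocked by the arm.

```bash
cat > h.py <<'E'
import numpy as np,cv2
from rig import bot,capture,camera_model
def ray(name,uv,st=None):
    m=camera_model(name); f=192/np.tan(np.radians(m["vertical_fov"]/2))
    uv=np.atleast_2d(np.array(uv,float))
    d=np.c_[(uv[:,0]-m["cx"])/f,(uv[:,1]-m["cy"])/f,np.ones(len(uv))]
    if name=="wrist":
        st=st or bot.read_state(); H=np.array(m["hand_eye"]); R=np.array(st["tcp_rot"])
        return R@H[:3,3]+np.array(st["position"]), d@(R@H[:3,:3]).T
    return np.array(m["position"]), d@np.array(m["rotation"]).T
def onplane(name,uv,z,st=None):
    o,d=ray(name,uv,st); t=(z-o[2])/d[:,2]; return o+d*t[:,None]
def mm(name,fn):
    st=bot.read_state(); im=capture(name); cv2.imwrite(fn,im[:,:,::-1]); return st,im
E
python3 - <<'E'
from h import *
np.set_printoptions(precision=3,suppress=True)
print("slate",onplane("side",[(285,235),(338,245),(325,298),(270,285),(303,262)],.008))
print("box",onplane("side",[(269,165),(328,161),(340,188),(278,195)],.07))
print("lid",onplane("side",[(284,124),(331,127),(330,152),(278,148)],.024))
print("oth",onplane("side",[(244,152),(222,175),(325,330)],.0))
im=cv2.imread("pics/side0.png"); cv2.imwrite("pics/side0c.png",cv2.resize(im[90:350,180:380],None,fx=3,fy=3*.75*1.0 if 0 else 3*.76))
E
```

```text
slate [[0.547 0.228 0.008]
 [0.386 0.254 0.008]
 [0.433 0.439 0.008]
 [0.581 0.412 0.008]
 [0.491 0.327 0.008]]
box [[ 0.617 -0.042  0.07 ]
 [ 0.406 -0.086  0.07 ]
 [ 0.374  0.061  0.07 ]
 [ 0.577  0.114  0.07 ]]
lid [[ 0.576 -0.406  0.024]
 [ 0.371 -0.4    0.024]
 [ 0.386 -0.21   0.024]
 [ 0.593 -0.218  0.024]]
oth [[ 0.731 -0.211  0.   ]
 [ 0.794 -0.056  0.   ]
 [ 0.436  0.524  0.   ]]
```

View pics/side0c.png

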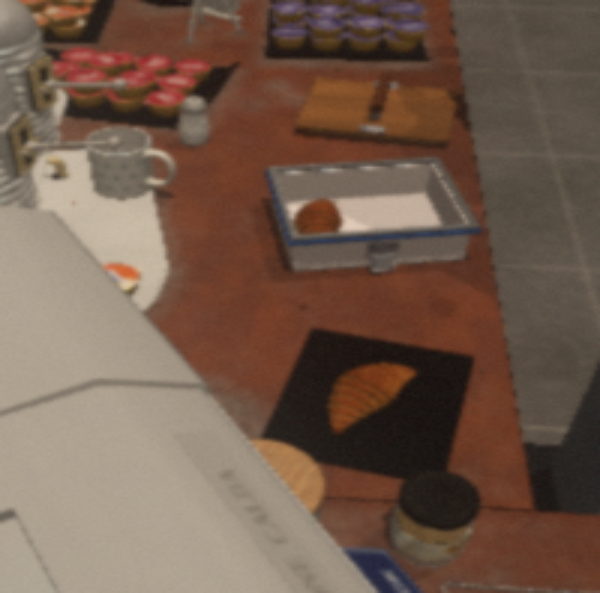

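The box is at about (0.49, 0.01) with +12° yaw, the lid at (0.48, -0.31) and the croissant at (0.49, 0.33). Next I'll move the wrist camera over the lid.

```bash
cat >> h.py <<'E'
def plan(p,yaw=None,n=None,R=None,pos=None):
    """rows: n identical shifts (tool axes, units .05m), then m identical turns about tool z, yaw = heading of tool x (deg)"""
    st=bot.read_state(); R=np.array(st["tcp_rot"]); d=R.T@(np.array(p)-np.array(st["position"]))
    n=n or int(np.ceil(np.linalg.norm(d)/.038)); print("pos",np.round(st["position"],4),"shift x%d:"%n,np.round(d/n/.05,3), "total",np.round(d/.05,3))
    y0=np.degrees(np.arctan2(R[1,0],R[0,0])); print("yaw",round(y0,2),"tilt z",np.round(R[:,2],4))
    if yaw is not None:
        t=-(yaw-y0+180)%360; t=(-(yaw-y0)+180)%360-180; m=max(1,int(np.ceil(abs(t)/7)))
        print("turn z x%d:"%m,round(t/m/360,4))
E
python3 -c "
from h import *
plan([.481,-.31,.25],87)"
```

```text
pos [ 0.2643 -0.5658  0.2218] shift x9: [ 0.677 -0.311 -0.062] total [ 6.092 -2.803 -0.558]
yaw 25.02 tilt z [-4.0e-04  1.6e-03 -1.0e+00]
turn z x9: -0.0191
```

>>> apply_moves(plan="0.677 -0.311 -0.062 0 0 0;0.677 -0.311 -0.062 0 0 0;0.677 -0.311 -0.062 0 0 0;0.677 -0.311 -0.062 0 0 0;0.677 -0.311 -0.062 0 0 0;0.677 -0.311 -0.062 0 0 0;0.677 -0.311 -0.062 0 0 0;0.677 -0.311 -0.062 0 0 0;0.677 -0.311 -0.062 0 0 0")

```text
time_s: 0.9
position: [0.482, -0.3089, 0.2504]
tcp_rot: [[0.906, 0.423, -0.0], [0.423, -0.906, 0.0], [-0.0, -0.001, -1.0]]
force: [1.3, 0.3, 0.5]
opening: 1.003
grasp_force: 0.0
```

>>> apply_moves(plan="0 0 0 0 0 -0.0191;0 0 0 0 0 -0.0191;0 0 0 0 0 -0.0191;0 0 0 0 0 -0.0191;0 0 0 0 0 -0.0191;0 0 0 0 0 -0.0191;0 0 0 0 0 -0.0191;0 0 0 0 0 -0.0191;0 0 0 0 0 -0.0191;0 0 0 0 0 0")

```text
time_s: 1.73
position: [0.481, -0.3104, 0.2501]
tcp_rot: [[0.052, 0.999, -0.001], [0.999, -0.052, 0.001], [0.001, -0.001, -1.0]]
force: [-0.8, 0.1, -0.7]
opening: 1.001
grasp_force: 0.0
```

```bash
python3 -c "
from h import *
st,im=mm('wrist','pics/w1.png'); import pickle; pickle.dump(st,open('w1.pkl','wb'))
mm('side','pics/s1.png')
plan([.494,.012,.26],100)"
```

```text
pos [ 0.4812 -0.3105  0.2502] shift x9: [ 0.717 -0.012 -0.021] total [ 6.453 -0.112 -0.193]
yaw 86.73 tilt z [-3.e-04  4.e-04 -1.e+00]
turn z x2: -0.0184
```

View pics/w1.png

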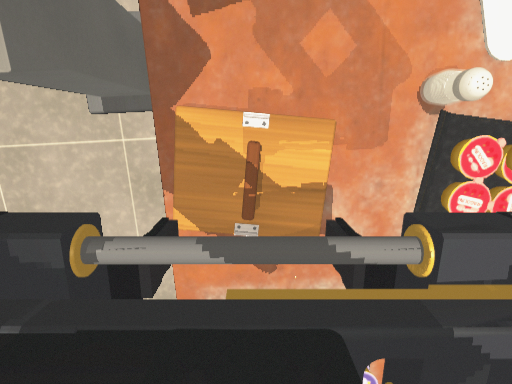

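The wrist view shows the lid's top corners at (177,106) and (335,121). The handle runs from (255,141) to (248,219), and the shaker is clear on the right. Next, the box.

Run:
```python
from h import *
import pickle; st=pickle.load(open('w1.pkl','rb'))
im=cv2.imread('pics/w1.png'); hsv=cv2.cvtColor(im,cv2.COLOR_BGR2HSV)
sub=hsv[135:226,235:275]; m=((sub[:,:,2]<135)).astype(np.uint8)
n,l,s,c=cv2.connectedComponentsWithStats(m); k=1+np.argmax(s[1:,4]); print(s[k])
ys,xs=np.where(l==k); r=cv2.minAreaRect(np.c_[xs+235,ys+135].astype(np.float32)); b=cv2.boxPoints(r); print(r)
P=onplane('wrist',b,.06,st); print(np.round(P,4), 'handle centre',P.mean(0))
e=[P[1]-P[0],P[2]-P[1]]; e=max(e,key=np.linalg.norm); print('len',np.linalg.norm(e),'yaw',np.degrees(np.arctan2(e[1],e[0])))
C=onplane('wrist',[(177,106),(335,121)],.024,st); v=C[1]-C[0]; print(C,'edge yaw',np.degrees(np.arctan2(v[1],v[0])),np.linalg.norm(v))
```

```text
[  7  10  21  75 771]
((252.81475830078125, 182.065185546875), (17.66356658935547, 75.04026794433594), 4.573921203613281)
[[ 0.4642 -0.3648  0.06  ]
 [ 0.4771 -0.2715  0.06  ]
 [ 0.4979 -0.2743  0.06  ]
 [ 0.4864 -0.3679  0.06  ]] handle centre [ 0.48140931 -0.31963517  0.06      ]
len 0.09416488127650773 yaw 82.16243672712058
[[ 0.38988037 -0.22175505  0.024     ]
 [ 0.59123534 -0.25087773  0.024     ]] edge yaw -8.229822211269584 0.20345013127836079
```

>>> apply_moves(plan="0.717 -0.012 -0.021 0 0 0;0.717 -0.012 -0.021 0 0 0;0.717 -0.012 -0.021 0 0 0;0.717 -0.012 -0.021 0 0 0;0.717 -0.012 -0.021 0 0 0;0.717 -0.012 -0.021 0 0 0;0.717 -0.012 -0.021 0 0 0;0.717 -0.012 -0.021 0 0 -0.0184;0.35 -0.012 -0.021 0 0 -0.0184;0 0 0 0 0 0")

```text
time_s: 2.67
position: [0.4892, -0.0029, 0.2601]
tcp_rot: [[-0.181, 0.983, -0.001], [0.983, 0.181, 0.001], [0.002, -0.0, -1.0]]
force: [-0.6, 0.7, -0.2]
opening: 1.004
grasp_force: 0.0
```

```bash
python3 -c "
from h import *
st,im=mm('wrist','pics/w2.png'); import pickle; pickle.dump(st,open('w2.pkl','wb'))
plan([.49,.30,.27],100)"
```

```text
pos [ 0.4899 -0.0048  0.2601] shift x9: [ 0.667  0.12  -0.022] total [ 6.     1.081 -0.2  ]
yaw 100.19 tilt z [ 0.e+00 -1.e-04 -1.e+00]
turn z x1: 0.0005
```

View pics/w2.png

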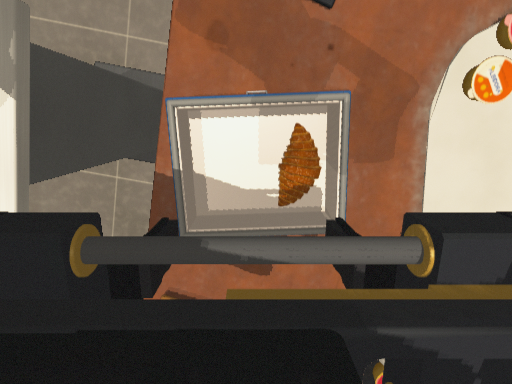

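The box's blue rim shows its top corners at (166,99) and (350,92). The boxed croissant covers columns 278-320 and rows 123-206 on the right half, so the left half is free. I'll fit the rim edges, then move to the slate.

```bash
cat > box.py <<'E'
from h import *
import pickle; st=pickle.load(open('w2.pkl','rb'))
im=cv2.imread('pics/w2.png'); hsv=cv2.cvtColor(im,cv2.COLOR_BGR2HSV).astype(int)
h,s,v=hsv[...,0],hsv[...,1],hsv[...,2]
bg=((h<14)|(h>174))&(s>80)
top,lef,rig=[],[],[]
for c in list(range(180,240))+list(range(275,340)):
    r=80+np.argmax(~bg[80:130,c]); top.append((c-0.0,r-.5))
for r in range(115,205):
    # from centre-of-wall outward: outermost non-bg from outside
    seg=bg[r,335:380]; k=np.where(~seg)[0].max() if (~seg).any() else 0; rig.append((335+k+.5,r))
    seg=bg[r,165:200]; k=np.argmax(~seg[np.argmax(seg):])+np.argmax(seg); lef.append((165+k-.5,r))
def line(pts,z):
    P=onplane('wrist',pts,z,st)[:,:2].astype(np.float32)
    for _ in range(3):
        a=cv2.fitLine(P,cv2.DIST_HUBER,0,.001,.001).ravel(); n=np.array([-a[1],a[0]]); e=(P-a[2:])@n; P=P[abs(e)<max(.0015,1.5*np.median(abs(e)))]
    print(len(P),'yaw',np.degrees(np.arctan2(a[1],a[0])),'res',np.abs(e).mean()); return a[2:],a[:2]
z=.068
T,L,Rr=line(top,z),line(lef,z),line(rig,z)
def X(a,b):
    t=np.linalg.solve(np.c_[a[1],-b[1]],b[0]-a[0]); return a[0]+t[0]*a[1]
A,B=X(T,L),X(T,Rr); print('TL',A,'TR',B,'w',np.linalg.norm(B-A))
u=(B-A)/np.linalg.norm(B-A); w=np.array([-u[1],u[0]])
print('box centre',(A+B)/2-w*.088,'yaw',np.degrees(np.arctan2(u[1],u[0])))
hs=np.float32([0]);
cm=((h>5)&(h<22)&(s>140)&(v<200)); cm[:110]=0;cm[212:]=0;cm[:,:265]=0;cm[:,328:]=0
ys,xs=np.where(cm); P=onplane('wrist',np.c_[xs,ys],.028,st)[:,:2]; c=(A+B)/2-w*.088
q=(P-c)@np.c_[u,w]; print('boxed croissant in box frame',np.percentile(q,[1,50,99],axis=0))
E
python3 box.py
```

```text
125 yaw 12.649794 res 0.0002864363
90 yaw -77.49824 res 0.00030570166
90 yaw -77.25735 res 0.00028437318
TL [0.37267637 0.06957037] TR [0.5820795  0.11656864] w 0.21461248
box centre [0.49664918 0.00720555] yaw 12.649794
boxed croissant in box frame [[ 0.02740421 -0.05570733]
 [ 0.05303677 -0.0063654 ]
 [ 0.08018543  0.04716862]]
```

>>> apply_moves(plan="0.667 0.12 -0.022 0 0 0;0.667 0.12 -0.022 0 0 0;0.667 0.12 -0.022 0 0 0;0.667 0.12 -0.022 0 0 0;0.667 0.12 -0.022 0 0 0;0.667 0.12 -0.022 0 0 0;0.667 0.12 -0.022 0 0 0;0.667 0.12 -0.022 0 0 0;0.667 0.12 -0.022 0 0 0;0 0 0 0 0 0")

```text
time_s: 3.55
position: [0.4916, 0.3028, 0.27]
tcp_rot: [[-0.176, 0.984, 0.002], [0.984, 0.176, 0.004], [0.003, 0.003, -1.0]]
force: [0.5, -0.2, -0.3]
opening: 0.999
grasp_force: 0.0
```

```bash
python3 -c "
from h import *
st,im=mm('wrist','pics/w3.png'); import pickle; pickle.dump(st,open('w3.pkl','wb'))
print(st['position'])"
```

```text
[0.49160738 0.30276605 0.26998493]
```

View pics/w3.png

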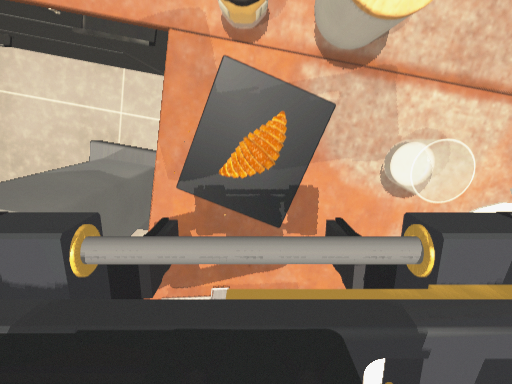

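The croissant's long axis runs from (222,177) to (285,112) on the slate. The honey jar at (245,10) and the glass at (430,165) are both clear of it.

Run:
```python
from h import *
import pickle; st=pickle.load(open('w3.pkl','rb'))
im=cv2.imread('pics/w3.png'); hsv=cv2.cvtColor(im,cv2.COLOR_BGR2HSV).astype(int)
m=((hsv[...,1]>110)&(hsv[...,2]>90)).astype(np.uint8); m[:,:205]=0;m[:100]=0;m[190:]=0;m[:,300:]=0
n,l,s,c=cv2.connectedComponentsWithStats(m); k=1+np.argmax(s[1:,4]); print(s[k])
ys,xs=np.where(l==k); P=onplane('wrist',np.c_[xs,ys],.028,st)[:,:2]
r=cv2.minAreaRect((P*1000).astype(np.float32)); print(r)
for z in (.028,):
    mu=P.mean(0); w,V=np.linalg.eigh(np.cov((P-mu).T)); a=V[:,1]; a=a if a[1]>0 else -a; b=np.array([a[1],-a[0]])
    q=(P-mu)@np.c_[a,b]; print('mean',mu,'yaw',np.degrees(np.arctan2(a[1],a[0])),'ext',q.min(0),q.max(0))
    for t in (-.05,-.035,-.02,0,.02,.035,.05):
        qq=q[abs(q[:,0]-t)<.004]; print(t,qq[:,1].min(),qq[:,1].max())
```

```text
[ 219  111   68   68 2399]
((496.5759582519531, 329.5615539550781), (121.07875061035156, 55.424522399902344), 54.43571472167969)
mean [0.49422131 0.33157957] yaw 53.77747172592384 ext [-0.06095088 -0.0247202 ] [0.06014102 0.03078777]
-0.05 -0.017286554845995134 0.008311354691428657
-0.035 -0.01944579709593112 0.01989782500458959
-0.02 -0.022472193271508026 0.026492997276432964
0 -0.024632741655987975 0.030787770481018804
0.02 -0.02200959744753365 0.02630502497434842
0.035 -0.01756570216568935 0.01699925436954992
0.05 -0.016750252073809105 0.007932838255130643
```

```bash
python3 -c "
from h import *
plan([.4965,.3298,.27],53.8)"
```

```text
pos [0.4913 0.3    0.2696] shift x1: [ 0.569  0.207 -0.007] total [ 0.569  0.207 -0.007]
yaw 100.14 tilt z [ 1.2e-03  3.0e-04 -1.0e+00]
turn z x7: 0.0184
```

>>> apply_moves(plan="0.569 0.207 0 0 0 0;0 0 0.5 0 0 0.0184;0 0 0.5 0 0 0.0184;0 0 0.5 0 0 0.0184;0 0 0.5 0 0 0.0184;0 0 0.5 0 0 0.0184;0 0 0.3 0 0 0.0184;0 0 0 0 0 0.0184;0 0 0 0 0 0")

```text
time_s: 4.35
position: [0.4958, 0.3256, 0.1281]
tcp_rot: [[0.596, 0.803, -0.003], [0.803, -0.596, -0.002], [-0.004, -0.001, -1.0]]
force: [1.0, 0.4, 1.2]
opening: 1.002
grasp_force: 0.0
```

```bash
python3 -c "
from h import *
plan([.4965,.3298,.015],53.8)"
```

```text
pos [0.4958 0.3256 0.1281] shift x3: [ 0.028 -0.012  0.754] total [ 0.084 -0.035  2.263]
yaw 53.42 tilt z [-0.0031 -0.0021 -1.    ]
turn z x1: -0.0011
```

>>> apply_moves(plan="0.028 -0.012 0.5 0 0 0;0.028 -0.012 0.5 0 0 0;0.028 -0.012 0.4 0 0 0;0 0 0.3 0 0 0;0 0 0.3 0 0 0;0 0 0.26 0 0 0;0 0 0 0 0 0;0 0 0 0 0 0")

```text
time_s: 5.02
position: [0.497, 0.3319, 0.0167]
tcp_rot: [[0.591, 0.807, -0.001], [0.807, -0.591, -0.0], [-0.001, -0.0, -1.0]]
force: [0.0, 0.5, -0.0]
opening: 0.999
grasp_force: 0.0
```

>>> apply_moves(plan="0 0 0 0 0 0;0 0 0 0 0 0;0 0 0 0 0 0;0 0 0 0 0 0;0 0 0 0 0 0;0 0 0 0 0 0;0 0 0 0 0 0;0 0 0 0 0 0", gripper=-1)

```text
time_s: 5.68
position: [0.497, 0.3329, 0.0173]
tcp_rot: [[0.591, 0.807, 0.001], [0.807, -0.591, 0.0], [0.001, 0.0, -1.0]]
force: [-0.3, 0.2, 3.2]
opening: 0.643
grasp_force: 30.0
```

>>> apply_moves(plan="0 0 -0.3 0 0 0;0 0 -0.6 0 0 0;0 0 -0.8 0 0 0;0 0 -0.8 0 0 0;0 0 -0.6 0 0 0;0 0 0 0 0 0")

```text
time_s: 6.18
position: [0.5006, 0.3347, 0.1786]
tcp_rot: [[0.59, 0.807, 0.012], [0.807, -0.591, 0.006], [0.012, 0.007, -1.0]]
force: [0.8, -0.1, -0.6]
opening: 0.634
grasp_force: 30.0
```

```bash
python3 -c "
from h import *
print(bot.read_state()['opening'])
plan([.4595,-.0011,.17],102.65)"
```

```text
0.6341819323248419
pos [0.5006 0.3347 0.1786] shift x9: [-0.656  0.367  0.014] total [-5.908  3.301  0.125]
yaw 53.81 tilt z [ 0.0125  0.0055 -0.9999]
turn z x7: -0.0194
```

>>> apply_moves(plan="-0.656 0.367 0 0 0 0;-0.656 0.367 0 0 0 0;-0.656 0.367 0 0 0 0;-0.656 0.367 0 0 0 0;-0.656 0.367 0 0 0 0;-0.656 0.367 0 0 0 0;-0.656 0.367 0 0 0 0;-0.656 0.367 0 0 0 0;-0.656 0.367 0 0 0 0;0 0 0 0 0 -0.0194")

```text
time_s: 7.02
position: [0.4551, -0.0086, 0.1712]
tcp_rot: [[0.492, 0.871, -0.001], [0.871, -0.492, -0.002], [-0.002, 0.0, -1.0]]
force: [-0.1, -0.6, -1.2]
opening: 0.644
grasp_force: 30.0
```

>>> apply_moves(plan="0 0 0 0 0 -0.0194;0 0 0 0 0 -0.0194;0 0 0 0 0 -0.0194;0 0 0 0 0 -0.0194;0 0 0 0 0 -0.0194;0 0 0 0 0 -0.0194;0 0 0 0 0 0;0 0 0 0 0 0")

```text
time_s: 7.68
position: [0.455, -0.0029, 0.1712]
tcp_rot: [[-0.216, 0.976, -0.001], [0.976, 0.216, 0.0], [0.001, -0.001, -1.0]]
force: [-0.4, 0.3, -1.1]
opening: 0.644
grasp_force: 30.0
```

```bash
python3 -c "
from h import *
print(bot.read_state()['opening'])
plan([.4595,-.0011,.018],102.65)"
```

```text
0.644134158471901
pos [ 0.455  -0.0029  0.1712] shift x5: [0.003 0.02  0.613] total [0.013 0.099 3.064]
yaw 102.5 tilt z [-1.3e-03  4.0e-04 -1.0e+00]
turn z x1: -0.0004
```

>>> apply_moves(plan="0.003 0.05 0.5 0 0 0;0 0.05 0.6 0 0 0;0 0 0.6 0 0 0;0 0 0.5 0 0 0;0 0 0.3 0 0 0;0 0 0.3 0 0 0;0 0 0.2 0 0 0;0 0 0.06 0 0 0;0 0 0 0 0 0;0 0 0 0 0 0")

```text
time_s: 8.52
position: [0.4607, -0.0018, 0.0191]
tcp_rot: [[-0.219, 0.976, 0.001], [0.976, 0.219, -0.0], [-0.0, 0.001, -1.0]]
force: [-0.4, -0.3, 0.7]
opening: 0.641
grasp_force: 30.0
```

>>> apply_moves(plan="0 0 0.03 0 0 0;0 0 0 0 0 0;0 0 0 0 0 0;0 0 0 0 0 0;0 0 0 0 0 0;0 0 0 0 0 0", gripper=0.62)

```text
time_s: 9.02
position: [0.4605, -0.0018, 0.0175]
tcp_rot: [[-0.219, 0.976, 0.0], [0.976, 0.219, -0.0], [-0.0, 0.0, -1.0]]
force: [-0.8, 0.7, -0.4]
opening: 0.807
grasp_force: 0.0
```

>>> apply_moves(plan="0 0 -0.2 0 0 0;0 0 -0.3 0 0 0;0 0 -0.4 0 0 0;0 0 -0.6 0 0 0;0 0 -0.8 0 0 0;0 0 -0.8 0 0 0;0 0 -0.8 0 0 0;0 0 -0.8 0 0 0;0 0 0 0 0 0")

```text
time_s: 9.77
position: [0.4648, -0.0026, 0.2603]
tcp_rot: [[-0.22, 0.975, 0.016], [0.976, 0.22, -0.004], [-0.008, 0.015, -1.0]]
force: [0.4, -0.3, -0.4]
opening: 0.809
grasp_force: 0.0
```

```bash
python3 -c "
from h import *
st,im=mm('wrist','pics/w4.png'); import pickle; pickle.dump(st,open('w4.pkl','wb'))
plan([.481,-.30,.25],82)"
```

```text
pos [ 0.463  -0.0023  0.2571] shift x8: [-0.736 -0.12   0.02 ] total [-5.886 -0.958  0.163]
yaw 102.69 tilt z [ 0.0111 -0.0028 -0.9999]
turn z x3: 0.0192
```

View pics/w4.png

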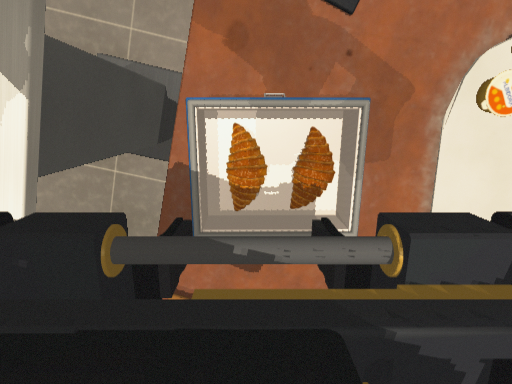

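The croissant (226-267, 123-211) lies in the left half of the box, beside the other one (291-335). Next, the lid, with an offset so that all of it is in clear view.

>>> apply_moves(plan="-0.736 -0.12 0 0 0 0;-0.736 -0.12 0 0 0 0;-0.736 -0.12 0 0 0 0;-0.736 -0.12 0 0 0 0;-0.736 -0.12 0 0 0 0;-0.736 -0.12 0 0 0 0;-0.736 -0.12 0 0 0 0;-0.736 -0.12 0 0 0 0;-0.736 -0.12 0 0 0 0;-0.5 0 0 0 0 0.0192")

```text
time_s: 10.65
position: [0.4843, -0.3641, 0.2506]
tcp_rot: [[-0.096, 0.995, -0.003], [0.995, 0.096, 0.001], [0.001, -0.002, -1.0]]
force: [0.3, 0.2, -0.6]
opening: 0.814
grasp_force: 0.0
```

>>> apply_moves(plan="0 0 0 0 0 0.0192;0 0 0 0 0 0.0192;0 0 0 0 0 0;0 0 0 0 0 0;0 0 0 0 0 0;0 0 0 0 0 0")

```text
time_s: 11.15
position: [0.4857, -0.3604, 0.2519]
tcp_rot: [[0.138, 0.99, -0.001], [0.99, -0.138, 0.001], [0.001, -0.001, -1.0]]
force: [0.2, -0.7, -0.2]
opening: 0.812
grasp_force: 0.0
```

```bash
cat > lid.py <<'E'
from h import *
st,im=mm('wrist','pics/w5.png')
import pickle; pickle.dump(st,open('w5.pkl','wb'))
plan([.481,-.32,.25],82)
E
python3 lid.py
```

```text
pos [ 0.4858 -0.3606  0.2522] shift x2: [ 0.395 -0.103  0.022] total [ 0.79  -0.207  0.043]
yaw 82.05 tilt z [-4.e-04  4.e-04 -1.e+00]
turn z x1: 0.0001
```

View pics/w5.png

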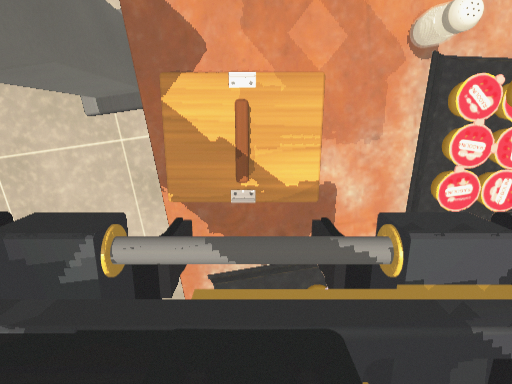

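The lid is now square in view, with corners at about (162,73), (324,73) and (319,202). The bar runs vertically from (242,99) to (242,182), so 82° is nearly exact.

Run:
```python
from h import *
import pickle; st=pickle.load(open('w5.pkl','rb'))
im=cv2.imread('pics/w5.png'); hsv=cv2.cvtColor(im,cv2.COLOR_BGR2HSV).astype(int); h,s,v=[hsv[...,i] for i in range(3)]
print('wood',hsv[100,200],hsv[190,180],hsv[180,300],'bg',hsv[60,200],hsv[130,335],hsv[120,157],hsv[210,240],'bar',hsv[140,242],hsv[110,242])
wood=(h>=11)&(h<30)&(s>100)
lab=cv2.morphologyEx(wood.astype(np.uint8),cv2.MORPH_CLOSE,np.ones((5,5)))
lab[206:]=0; lab[:60]=0; lab[:,:150]=0; lab[:,335:]=0
T=[(c,np.argmax(lab[:,c])-.5) for c in list(range(175,225))+list(range(260,315))]
L=[(np.argmax(lab[r])-.5,r) for r in range(80,190)]
R=[(511-np.argmax(lab[r][::-1])+.5,r) for r in range(80,190)]
B=[(c,383-np.argmax(lab[::-1,c])+.5) for c in list(range(175,225))+list(range(260,310))]
def line(p):
    P=onplane('wrist',p,.024,st)[:,:2].astype(np.float32)
    for _ in range(5):
        a=cv2.fitLine(P,cv2.DIST_HUBER,0,.001,.001).ravel(); e=(P-a[2:])@np.array([-a[1],a[0]]); P=P[abs(e)<max(.001,1.5*np.median(abs(e)))]
    print(len(P),np.degrees(np.arctan2(a[1],a[0])),abs(e).mean()); return a[2:],a[:2]
def X(a,b):
    t=np.linalg.solve(np.c_[a[1],-b[1]],b[0]-a[0]); return a[0]+t[0]*a[1]
T,L,R,B=map(line,(T,L,R,B)); Q=np.array([X(T,L),X(T,R),X(B,R),X(B,L)]); print(Q,'centre',Q.mean(0),'sizes',np.linalg.norm(Q-np.roll(Q,1,0),axis=1))
bar=(v<150)[90:190,228:256].astype(np.uint8); n,l,ss,c=cv2.connectedComponentsWithStats(bar); k=1+np.argmax(ss[1:,4]); print(ss[k])
ys,xs=np.where(l==k); 
# rows through clean upper part: bar centre line
pts=[(xs[ys==y].min()/2+xs[ys==y].max()/2+228,y+90) for y in np.unique(ys)]
P=onplane('wrist',pts,.06,st); print('bar ends',P[0],P[-1],'mean x',P.mean(0))
```

```text
wood [ 19 162 245] [ 14 163 181] [ 21 163 246] bg [  9 151 215] [ 10 153 209] [  9 148 155] [ 10 152 156] bar [ 12 168 172] [ 11 162 173]
67 -7.965875 3.9216324e-09
37 83.298706 0.00040268863
72 85.9542 1.5405426e-08
85 -7.925845 8.373514e-09
[[ 0.37466407 -0.20465437]
 [ 0.60566485 -0.23697911]
 [ 0.59240264 -0.4244836 ]
 [ 0.3527552  -0.39111957]] centre [ 0.48137167 -0.31430915] sizes [0.1877479  0.23325147 0.18797292 0.2419588 ]
[  7  11  20  81 580]
bar ends [ 0.49198945 -0.27287019  0.06      ] [ 0.46696498 -0.36466671  0.06      ] mean x [ 0.48413334 -0.318399    0.06      ]
```

Run:
```python
from h import *
import pickle; st=pickle.load(open('w5.pkl','rb'))
im=cv2.imread('pics/w5.png'); hsv=cv2.cvtColor(im,cv2.COLOR_BGR2HSV).astype(int); h,s,v=[hsv[...,i] for i in range(3)]
m=(h>=13)&(h<30)&(s>100); m[206:]=0; m[:60]=0; m[:,:150]=0; m[:,340:]=0
n,l,ss,c=cv2.connectedComponentsWithStats(cv2.morphologyEx(m.astype(np.uint8),cv2.MORPH_OPEN,np.ones((3,3)))); k=1+np.argmax(ss[1:,4]); m=l==k; print(ss[k])
md=lambda a:np.median(a)
rows=[r for r in range(85,165)]; print('left',[np.argmax(m[r]) for r in (85,105,125,145,165,185)],'right',[511-np.argmax(m[r][::-1]) for r in (85,105,125,145,165,185)])
print('top',[np.argmax(m[:,c]) for c in (180,200,220,270,290,310)],'bot',[383-np.argmax(m[::-1,c]) for c in (180,200,220,270,290,310)])
b=(~m)
for r in range(96,188,6):
    x=np.where(b[r,225:262])[0]+225; print(r,(x.min(),x.max(),len(x)) if len(x) else None,end=' ')
print()
for c in (241,242,243): print([ (r,h[r,c],v[r,c]) for r in list(range(94,104))+list(range(176,190))])
```

```text
[  160    72   167   130 18798]
left [np.int64(160), np.int64(162), np.int64(163), np.int64(165), np.int64(166), np.int64(167)] right [np.int64(324), np.int64(323), np.int64(322), np.int64(320), np.int64(320), np.int64(318)]
top [np.int64(72), np.int64(72), np.int64(72), np.int64(72), np.int64(72), np.int64(72)] bot [np.int64(201), np.int64(201), np.int64(201), np.int64(201), np.int64(201), np.int64(201)]
96 None 102 (np.int64(235), np.int64(247), 13) 108 (np.int64(235), np.int64(247), 13) 114 (np.int64(235), np.int64(247), 13) 120 (np.int64(235), np.int64(247), 13) 126 (np.int64(235), np.int64(248), 14) 132 (np.int64(236), np.int64(248), 13) 138 (np.int64(236), np.int64(248), 13) 144 (np.int64(236), np.int64(248), 13) 150 (np.int64(236), np.int64(248), 13) 156 (np.int64(236), np.int64(248), 13) 162 (np.int64(236), np.int64(248), 13) 168 (np.int64(236), np.int64(248), 13) 174 (np.int64(236), np.int64(248), 13) 180 (np.int64(237), np.int64(247), 11) 186 None 
[(94, np.int64(16), np.int64(230)), (95, np.int64(16), np.int64(232)), (96, np.int64(17), np.int64(232)), (97, np.int64(16), np
[... 1749 characters left out ...]
, np.int64(218)), (99, np.int64(13), np.int64(147)), (100, np.int64(11), np.int64(151)), (101, np.int64(11), np.int64(166)), (102, np.int64(11), np.int64(174)), (103, np.int64(11), np.int64(174)), (176, np.int64(12), np.int64(178)), (177, np.int64(12), np.int64(192)), (178, np.int64(12), np.int64(195)), (179, np.int64(12), np.int64(196)), (180, np.int64(12), np.int64(192)), (181, np.int64(11), np.int64(177)), (182, np.int64(13), np.int64(172)), (183, np.int64(19), np.int64(244)), (184, np.int64(22), np.int64(247)), (185, np.int64(16), np.int64(229)), (186, np.int64(15), np.int64(198)), (187, np.int64(15), np.int64(190)), (188, np.int64(15), np.int64(180)), (189, np.int64(15), np.int64(164))]
```

Run:
```python
from h import *
import pickle; st=pickle.load(open('w5.pkl','rb'))
# edge lines: left 160@85 -> 167@185, right 324@85 -> 318@185, top 71.5, bottom 201.5
L=lambda r:159.5+.07*(r-85); R=lambda r:324.5-.06*(r-85)
Q=onplane('wrist',[(L(71.5),71.5),(R(71.5),71.5),(R(201.5),201.5),(L(201.5),201.5)],.024,st)[:,:2]
print(Q,Q.mean(0),np.linalg.norm(Q-np.roll(Q,1,0),axis=1))
B=onplane('wrist',[(241.0,98.7),(242.2,182.6)],.06,st)[:,:2]; d=B[0]-B[1]; print(B,B.mean(0),np.linalg.norm(d),np.degrees(np.arctan2(d[1],d[0])))
v=Q[1]-Q[0]; w=Q[2]-Q[3]; print([np.degrees(np.arctan2(k[1],k[0])) for k in (v,w)])
plan([*B.mean(0),.13],82)
```

```text
[[ 0.38749715 -0.22042394]
 [ 0.59335142 -0.24921903]
 [ 0.56952739 -0.41548227]
 [ 0.36399356 -0.3868631 ]] [ 0.47859238 -0.31799709] [0.1680905  0.20785845 0.16796145 0.20751678]
[[ 0.48548376 -0.2693983 ]
 [ 0.47242098 -0.36746334]] [ 0.47895237 -0.31843082] 0.09893122989942706 82.41256862925258
[np.float64(-7.962921863512046), np.float64(-7.927073231218754)]
pos [ 0.4858 -0.3606  0.2522] shift x4: [ 0.204 -0.063  0.611] total [ 0.815 -0.251  2.443]
yaw 82.05 tilt z [-4.e-04  4.e-04 -1.e+00]
turn z x1: 0.0001
```

>>> apply_moves(plan="0.204 -0.063 0.5 0 0 0;0.204 -0.063 0.5 0 0 0;0.204 -0.063 0.5 0 0 0;0.204 -0.063 0.5 0 0 0;0 0 0.4 0 0 0;0 0 0 0 0 0;0 0 0 0 0 0")

```text
time_s: 11.78
position: [0.4789, -0.3185, 0.1318]
tcp_rot: [[0.139, 0.99, -0.001], [0.99, -0.139, 0.001], [0.001, -0.001, -1.0]]
force: [0.1, -0.1, -0.3]
opening: 0.811
grasp_force: 0.0
```

```bash
python3 -c "
from h import *
plan([.4788,-.3182,.031],82.05)"
```

```text
pos [ 0.4789 -0.3185  0.1318] shift x3: [ 0.001 -0.     0.672] total [ 0.003 -0.     2.016]
yaw 82.01 tilt z [-0.0013  0.0012 -1.    ]
turn z x1: -0.0001
```

>>> apply_moves(plan="0 0 0.5 0 0 0;0 0 0.5 0 0 0;0 0 0.4 0 0 0;0 0 0.3 0 0 0;0 0 0.2 0 0 0;0 0 0.1 0 0 0;0 0 0 0 0 0;0 0 0 0 0 0")

```text
time_s: 12.45
position: [0.4799, -0.3197, 0.0333]
tcp_rot: [[0.14, 0.99, 0.001], [0.99, -0.14, -0.001], [-0.001, 0.002, -1.0]]
force: [-0.6, -0.1, -0.4]
opening: 0.807
grasp_force: 0.0
```

>>> apply_moves(plan="0 0 0 0 0 0;0 0 0 0 0 0;0 0 0 0 0 0;0 0 0 0 0 0;0 0 0 0 0 0;0 0 0 0 0 0;0 0 0 0 0 0;0 0 0 0 0 0;0 0 0 0 0 0;0 0 0 0 0 0", gripper=-1)

```text
time_s: 13.28
position: [0.4791, -0.3189, 0.0323]
tcp_rot: [[0.14, 0.99, -0.0], [0.99, -0.14, 0.0], [0.0, -0.0, -1.0]]
force: [0.6, 0.1, 1.4]
opening: 0.18
grasp_force: 30.0
```

>>> apply_moves(plan="0 0 -0.1 0 0 0;0 0 -0.2 0 0 0;0 0 -0.4 0 0 0;0 0 -0.6 0 0 0;0 0 -0.6 0 0 0;0 0 -0.6 0 0 0;0 0 -0.4 0 0 0;0 0 -0.2 0 0 0;0 0 0 0 0 0;0 0 0 0 0 0")

```text
time_s: 14.12
position: [0.4787, -0.3186, 0.1872]
tcp_rot: [[0.14, 0.99, -0.0], [0.99, -0.14, 0.0], [0.0, -0.0, -1.0]]
force: [0.1, -0.5, -2.7]
opening: 0.182
grasp_force: 30.0
```

```bash
python3 -c "
from h import *
s=bot.read_state();print(s['force'],s['moment'],s['opening'])
plan([.4966,.0072,.19],102.65)"
```

```text
[ 0.07836392 -0.5085183  -2.73706704] [-0.04984178 -0.07812677 -0.00272596] 0.18229471694361904
pos [ 0.4787 -0.3186  0.1872] shift x9: [ 0.722 -0.062 -0.006] total [ 6.502 -0.559 -0.054]
yaw 81.94 tilt z [-3.e-04  2.e-04 -1.e+00]
turn z x3: -0.0192
```

>>> apply_moves(plan="0.3 -0.03 0 0 0 0;0.72 -0.062 0 0 0 0;0.72 -0.062 0 0 0 0;0.72 -0.062 0 0 0 0;0.72 -0.062 0 0 0 0;0.72 -0.062 0 0 0 0;0.72 -0.062 0 0 0 0;0.72 -0.062 0 0 0 0;0.72 -0.062 0 0 0 0;0.442 -0.033 0 0 0 0")

```text
time_s: 14.95
position: [0.4941, 0.0112, 0.1853]
tcp_rot: [[0.139, 0.99, -0.006], [0.99, -0.139, 0.003], [0.002, -0.006, -1.0]]
force: [0.3, -0.1, -2.9]
opening: 0.182
grasp_force: 30.0
```

>>> apply_moves(plan="0 0 0 0 0 -0.0192;0 0 0 0 0 -0.0192;0 0 0 0 0 -0.0192;0 0 0 0 0 0;0 0 0 0 0 0;0 0 0 0 0 0;0 0 0 0 0 0")

```text
time_s: 15.53
position: [0.4965, 0.0069, 0.1867]
tcp_rot: [[-0.218, 0.976, -0.001], [0.976, 0.218, 0.0], [0.001, -0.001, -1.0]]
force: [1.0, 0.2, -2.8]
opening: 0.177
grasp_force: 30.0
```

```bash
python3 -c "
from h import *
s=bot.read_state();print(s['force'],s['moment'],s['opening'])
st,im=mm('wrist','pics/w6.png'); import pickle; pickle.dump(st,open('w6.pkl','wb'))
mm('side','pics/s6.png')
plan([.4966,.0072,.11],102.65)
cv2.imwrite('pics/w6c.png',np.hstack([cv2.imread('pics/w6.png')[60:240,130:380],cv2.imread('pics/s6.png')[110:290,180:430]]).repeat(2,0).repeat(2,1)[:, :800] if 0 else cv2.resize(np.hstack([cv2.imread('pics/w6.png')[60:240,130:380],cv2.imread('pics/s6.png')[70:250,200:400]]),None,fx=1.75,fy=1.75))
"
```

```text
[ 1.00367294  0.24768738 -2.82788175] [ 0.05288657 -0.11285693  0.0683874 ] 0.17737172892018782
pos [0.4968 0.0068 0.1871] shift x3: [ 0.003 -0.     0.514] total [ 9.000e-03 -1.000e-03  1.541e+00]
yaw 102.6 tilt z [-5.e-04  2.e-04 -1.e+00]
turn z x1: -0.0001
```

View pics/w6c.png

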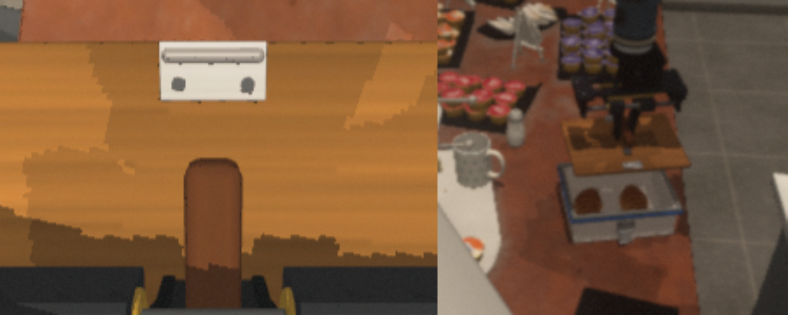

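The lid hangs level over the box, with both croissants visible below it. I'll check the in-hand offset from the lid's far edge while lowering it to just above the mouth.

>>> apply_moves(plan="0 0 0.3 0 0 0;0 0 0.4 0 0 0;0 0 0.3 0 0 0;0 0 0.2 0 0 0;0 0 0.1 0 0 0;0 0 0.05 0 0 0;0 0 0 0 0 0;0 0 0 0 0 0")

```text
time_s: 16.3
position: [0.4975, 0.0067, 0.1203]
tcp_rot: [[-0.219, 0.976, 0.001], [0.976, 0.219, -0.0], [-0.0, 0.001, -1.0]]
force: [-0.0, -0.6, -2.9]
opening: 0.181
grasp_force: 30.0
```

Run:
```python
from h import *
import pickle; st=pickle.load(open('w6.pkl','rb'))
R=np.array(st['tcp_rot']); p=np.array(st['position'])
zt=p[2]-.0323
for n,uv,z in (('edge',[(150,83.4),(360,83.4)],zt+.024),('barend',[(252,150.5)],zt+.06),('bar sides',[(235.2,175),(268,175)],zt+.06)):
    print(n,np.round((onplane('wrist',uv,z,st)-p)@R,4))
s=bot.read_state();print(s['force'])
plan([.4966,.0072,.094],102.65)
```

```text
edge [[ 0.085  -0.0563  0.0084]
 [ 0.0849  0.059   0.0083]]
barend [[ 0.0518 -0.0003 -0.0277]]
bar sides [[ 0.0405 -0.0081 -0.0277]
 [ 0.0405  0.0072 -0.0277]]
[-0.02364429 -0.58683151 -2.86593461]
pos [0.4975 0.0067 0.1203] shift x1: [ 0.015 -0.016  0.525] total [ 0.015 -0.016  0.525]
yaw 102.66 tilt z [ 1.1e-03 -2.0e-04 -1.0e+00]
turn z x1: 0.0
```

>>> apply_moves(plan="0.015 -0.016 0.1 0 0 0;0 0 0.1 0 0 0;0 0 0.1 0 0 0;0 0 0.06 0 0 0;0 0 0.04 0 0 0;0 0 0.04 0 0 0;0 0 0 0 0 0;0 0 0 0 0 0")

```text
time_s: 16.97
position: [0.4961, 0.0074, 0.0977]
tcp_rot: [[-0.219, 0.976, -0.0], [0.976, 0.219, 0.0], [0.0, -0.0, -1.0]]
force: [-0.1, -0.5, -2.6]
opening: 0.181
grasp_force: 30.0
```

>>> apply_moves(plan="0 0 0.02 0 0 0;0 0 0.02 0 0 0;0 0 0.02 0 0 0;0 0 0.02 0 0 0;0 0 0.02 0 0 0;0 0 0 0 0 0;0 0 0 0 0 0;0 0 0 0 0 0")

```text
time_s: 17.63
position: [0.4961, 0.0074, 0.093]
tcp_rot: [[-0.22, 0.976, 0.0], [0.976, 0.22, -0.0], [-0.0, 0.0, -1.0]]
force: [-0.7, -0.5, 0.5]
opening: 0.184
grasp_force: 30.0
```

>>> apply_moves(plan="0 0 0.015 0 0 0;0 0 0.015 0 0 0;0 0 0.015 0 0 0;0 0 0.015 0 0 0;0 0 0 0 0 0;0 0 0 0 0 0;0 0 0 0 0 0;0 0 0 0 0 0")

```text
time_s: 18.3
position: [0.4961, 0.0074, 0.0905]
tcp_rot: [[-0.22, 0.976, 0.001], [0.976, 0.22, -0.0], [-0.0, 0.0, -1.0]]
force: [-1.7, -0.2, 7.9]
opening: 0.18
grasp_force: 30.0
```

>>> apply_moves(plan="0 0 0.01 0 0 0;0 0 0.01 0 0 0;0 0 0.01 0 0 0;0 0 0 0 0 0;0 0 0 0 0 0;0 0 0 0 0 0;0 0 0 0 0 0;0 0 0 0 0 0;0 0 0 0 0 0;0 0 0 0 0 0")

```text
time_s: 19.13
position: [0.4962, 0.0074, 0.0894]
tcp_rot: [[-0.22, 0.976, 0.001], [0.976, 0.22, -0.0], [-0.0, 0.001, -1.0]]
force: [-2.2, 0.6, 10.6]
opening: 0.181
grasp_force: 30.0
```

```bash
python3 -c "
from h import *
for i in range(3):
    s=bot.read_state();print(s['force'],s['moment'],s['position'],s['tcp_rot'][:,2]); capture('wrist')
mm('side','pics/s7.png'); mm('wrist','pics/w7.png')
"
```

```text
[-2.21943611  0.63731781 10.63417068] [ 0.04044356  0.34410289 -0.0119724 ] [0.49618453 0.0073548  0.08942012] [ 7.96422754e-04 -2.62237938e-04 -9.99999648e-01]
[-2.48994967 -0.28794109 10.46446761] [ 0.0644706   0.37802242 -0.05706469] [0.4962027  0.00736302 0.08944665] [ 8.36902182e-04 -2.67495575e-04 -9.99999614e-01]
[-2.73797138  1.09376092 11.21240844] [0.05344742 0.32053702 0.0078895 ] [0.4961456  0.00737546 0.08939472] [ 6.81357393e-04 -2.15454215e-04 -9.99999745e-01]
```

>>> apply_moves(plan="0 0 0.01 0 0 0;0 0 0 0 0 0;0 0 0 0 0 0;0 0 0 0 0 0;0 0 0 0 0 0;0 0 0 0 0 0;0 0 0 0 0 0;0 0 0 0 0 0")

```text
time_s: 20.05
position: [0.4962, 0.0074, 0.089]
tcp_rot: [[-0.22, 0.976, 0.001], [0.976, 0.22, -0.0], [-0.0, 0.001, -1.0]]
force: [-2.3, 0.2, 12.3]
opening: 0.184
grasp_force: 30.0
```

View pics/s7.png

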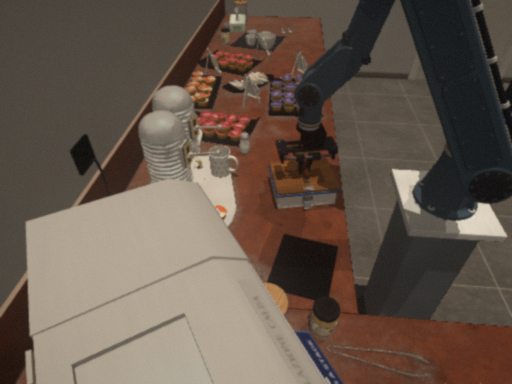

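The lid sits squarely on the box at (305,180), the push is 12.3 N, and the bystanders are where they were. Handing in.

```bash
python3 -c "
from rig import bot
print(bot.hand_in())"
```

```text
the job is handed in; nothing more can be done
None
```

I laid the croissant in the box beside the other one, lowered the lid into the mouth, and handed in still gripping the bar and pressing straight down at about 12 N; the hand-in returned no verdict.

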